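# Seat a filter cup in the tapered seal of a vacuum receiver

### The arm

A 6-joint arm with a two-finger parallel gripper is mounted at the origin on a cart in front of the work surface, level with it; the furniture and walls round the work are solid. World frame = base frame: x ahead of the robot, y to its left, z up, the work surface at z = 0. Lengths are in m, angles in rad, forces in N, time in s.
With the tool pointing down it reaches from about 0.25 to 0.775 m from the base axis. Payload 4 kg.
Tool frame: the origin (TCP) lies on the centre line of the jaws, within the pads' length; the fingertips stand 8 mm ahead of it and the grasp point (between the pads) lies 11 mm behind it; y points along the fingers, x is the direction in which the jaws open and shut, and the axes are right-handed (so a half turn about y gives the same grasp; the last joint's range is limited). The gripper opens to 94 mm and grips with 3 to 60 N. Pads are 16 mm wide; open, the fingers measure 119 mm over their backs; the gripper's body (75 mm by 177 mm) begins 78 mm behind the grasp point.
Start: joints at [-1.255, 0.087, 1.371, -0, 1.684, -0.103], TCP at [0.224, -0.502, 0.177] pointing down, gripper open.
Joint ranges: [-3.1, 3.1], [-0.76, 2.03], [0.27, 2.55], [-1.08, 4.22], [0.17, 2.65], [-2.57, 2.57]. Speed limits (rad/s): [2.79, 2.79, 3.14, 3.14, 3.14, 3.14].

### API

Orientations are given as [roll, pitch, yaw] about the fixed x, y, z axes, in that order (R = Rz(yaw) Ry(pitch) Rx(roll)).
In Python, from bench import robot gives the robot as it stands.
- The arm moves only by the tool step_arm, never from a script. Its argument "commands" is a list of rows, each an object with "xyz": the shift along the world's x, y, z in m, a list of three; "twist": the turn, a rotation vector about the world's x, y, z in degrees, a list of three. In form: [{"xyz": [tx, ty, tz], "twist": [ax, ay, az]}, ...]. A call has 1 to 12 rows; each row is the pose to reach, as a shift and turn from the pose commanded when the call began; what a row does not reach only later rows make up. A row lasts 1/12 s, in which the tool goes at most 41.7 mm and 7.16 degrees, less where a joint would pass 70% of its speed; a pose out of reach is approached as far as the arm can. A call with a gripper value outside its range is refused whole. "fingers" is the closure in counts, from 0 (fully open) to 255 (shut), set as the call begins (left out, the last holds). The fingers move at their own pace and stop on an object; the grip force is fixed at half the most. Time passes only in rows, so rows that repeat a pose let the fingers close. It gives the time, the measured TCP pose, the force and the opening at its end, in the units of the state.
- robot.get_obs(): the state, without advancing time (a new reading comes with each control period).
- robot.snapshot(name): name is "side" or "top"; returns (picture, depth): 420x560x3 uint8, red, green, blue; 420x560 float32, m along the optical axis (not along the pixel's ray), 0 where there is no reading.
- robot.camera_info(name): a dict with "fx", "fy", "cx", "cy" (pixels), "k1" (the pictures are not rectified: a ray, as slopes to the right and down, at radius r is drawn at 1 + k1 r^2 times it, then the intrinsics apply), "R" (3x3) and "t" (3): a world point X has camera coordinates R X + t. Camera axes: x right, y down, z forward; pixel columns grow to the right and rows downward; lengths in m; the calibration is good to about 2 mm. A picture is of the moment at which its call begins. camera_info takes no time and is no camera call.
- robot.close_job(): hands the job in, once; it reports no verdict.
The state is a dict: "time": time; "joint_positions": joint angles; "qvel": joint speeds; "joint_torque": joint torques, N m; "tool_pos": TCP position; "ee_rot": TCP orientation; "wrist_force": force on the tool from outside, world axes, zero at the start; "wrist_torque": the same for the moment, N m; "width": finger opening in m.
Only numpy, scipy, OpenCV 4.12 (cv2) and the standard library are available. Lean on these libraries where they do the work, as an engineer would, in place of code of your own. Each camera call takes 0.05 s, during which the arm holds its last target.

### The job

Pick up the blue filter cup, set its grey tapered foot in the orange seal on top of the steel receiver and let it centre itself, then press the cup gently straight down until the seal has slid fully home, its flange resting on the black sleeve. Press only by way of the cup, never harder than about 15 N, do not push the receiver, sleeve or seal with the gripper, do not tip the cup over, and leave the other things where they are; finish with the cup standing upright in the seal, let go.

Things in the scene. Friction and masses are not known exactly. Their poses are not given: they have to be found in the camera images.
- cup_grip (a point): Loose round blue filter cup, open on top, 92 mm tall, 0.1 to 0.2 kg, upright on the worktop. This point is on its axis (z, up), 62 mm above its underside: the height to grip. From 33 to 88 mm up it is a cylinder 56 mm in diameter, wall 3 mm; above that a rim 60 mm across. Fingertips reaching lower than 35 mm above its underside would run into the seal's flange when it is seated.
- cup_foot (a point): Centre of the underside of the same cup, on its axis. The grey foot is a cone, 30 mm across at the underside and 51 mm across at 28 mm up. Seated in the seal, the underside is about 28 mm below the top of the seal's flange; loosely held and up to 8 mm off, the cup slides to the centre by itself.
- neck (a point): Fixed point on the vertical axis of the receiver, 115 mm above the worktop; z up. The black sleeve (74 mm across) round the neck has its top edge 5 to 27 mm above this point: it differs in every run and NO reading gives it, so it must be felt or seen. With the seal home and the cup seated, the cup's underside is from 19 mm below to 3 mm above this point, by sleeve height.
- seal (a joint): Slide of the orange seal in the sleeve, m: 0 = up, flange 10 mm clear of the sleeve; 0.010 = home, flange on the sleeve, a hard stop. Starts at 0 to 0.003. It moves under about 6 N downward and stays where left; the cup's weight does not move it. Flange 74 mm across, 4 mm thick; conical mouth 51 mm across at the top, 33 mm at the bottom, 24 mm deep. Noisy reading.
- receiver: Steel vacuum receiver fixed to the worktop, with sleeve and seal on top; a can 104 mm across (black foot 112 mm), neck 62 mm across; origin at the centre of its underside, x towards a short hose nozzle that sticks out 27 mm at 45 mm height.
- petri_dish: Bystander: loose petri dish, 64 mm across, 15 mm tall, origin at the centre of its underside. Leave it alone.
- marker_black: Bystander: loose black felt marker 132 mm long lying on the worktop, origin at its underside. Leave it alone.
Not all that is in view belongs to the job. There is more than one size of the part that bears cup_grip; the job needs the middle-sized.

How it is judged:
On the way:
1. the cup is lifted clear of the worktop (height (world z) of cup_foot above 0.06 m), for 0.1 s.
At the end, for the whole second after the job is handed in: The seal is within 1.5 mm of its lower stop (reading over 0.0085), the cup stands in it at rest, centred within 3 mm of the receiver's axis and upright within 0.05 rad, its underside between 25 mm below and 7 mm above the neck point, resting on the seal and let go (value of joint seal above 0.0085 m and horizontal distance between cup_foot and neck below 0.003 m and z of cup_foot in the frame of neck between -0.025 and 0.007 m and angle between cup_foot's own z axis and vertical below 0.05 rad and contact force between cup and receiver above 0.3 N and linear speed of cup below 0.02 m/s); the robot touches nothing.
It fails at once if the cup is pressed too hard into the receiver: more than 40 N summed over the contacts of the cone, which is a straight push of roughly 20 N or more (contact force between cup and receiver above 40 N).
It fails at once if the gripper or arm pushes the receiver, sleeve or seal directly with more than 5 N (contact force between any of the arm, the fingers and receiver above 5 N).
It fails at once if the cup is tipped over (more than 0.6 rad) (angle between cup_foot's own z axis and vertical above 0.6 rad).
It fails at once if a bystander is moved more than 25 mm (distance of any of petri_dish, marker_black from where it was at the start of the episode above 0.025 m).
It also fails if it takes over 46 s, if anything falls off the work surface, if the arm or the gripper's body presses on something with over 40 N, if the wrist force passes 120 N, or if a joint passes its speed limit or range.

## Working session

There is one attempt and no reset: what is moved stays moved. The work goes in short steps, Python scripts to look and compute and a tool call to move; the robot and the scene stay as the last step left them, time stands still between calls to the robot, and variables do not carry over. Pictures are saved under pics/ and viewed, and the job is handed in when it is done.

Besides the shell and the picture viewer there is one more tool, called as name(argument=value, ...) on one line, values as JSON. step_arm: Moves the arm, as the interface text tells. Its arguments: {"type":"object","properties":{"commands":{"type":"array"},"fingers":{"type":"number"}},"required":["commands"]}

```bash
mkdir -p pics; cat > h.py <<'E'
import numpy as np, cv2
from bench import robot
def snap(n,tag):
    im,d=robot.snapshot(n); np.savez(f'pics/{tag}.npz',im=im,d=d); cv2.imwrite(f'pics/{tag}.png',im[:,:,::-1]); return im,d
def pts(n,d,us,vs):
    c=robot.camera_info(n); K=np.array([[c['fx'],0,c['cx']],[0,c['fy'],c['cy']],[0,0,1.]])
    p=cv2.undistortPoints(np.array(np.stack([us,vs],-1),float).reshape(-1,1,2),K,np.array([c['k1'],0,0,0.])).reshape(-1,2)
    z=d[np.array(vs,int),np.array(us,int)]
    P=np.c_[p*z[:,None],z]; R=np.array(c['R']);t=np.array(c['t'])
    return (P-t)@R
def cloud(n,d):
    v,u=np.mgrid[0:420,0:560]; W=pts(n,d,u.ravel(),v.ravel()).reshape(420,560,3); W[d==0]=np.nan; return W
E
python3 - <<'E'
from h import *
o=robot.get_obs(); print({k:np.round(v,3) for k,v in o.items()})
for n in('side','top'): snap(n,n+'0'); c=robot.camera_info(n); print(n,c['fx'],c['k1'],-np.array(c['R']).T@np.array(c['t']),np.array(c['R'])[2])
E
```

```text
{'time': np.float64(0.0), 'joint_positions': array([-1.255,  0.088,  1.372, -0.   ,  1.684, -0.103]), 'qvel': array([ 0.001, -0.001,  0.002,  0.   ,  0.   , -0.002]), 'joint_torque': array([-1.0000e-03, -3.4018e+01, -3.0243e+01,  7.2000e-02,  3.3000e-02,
       -0.0000e+00]), 'tool_pos': array([ 0.223, -0.502,  0.176]), 'ee_rot': array([-1.571,  0.002, -1.152]), 'wrist_force': array([-0.128, -0.3  , -0.276]), 'wrist_torque': array([-0.013,  0.013, -0.006]), 'width': np.float64(0.094)}
side 542.9045703307327 -0.04444017213769097 [ 0.38498934 -1.1510022   0.92319619] [ 0.1252122   0.78176457 -0.6108732 ]
top 507.86107549142787 -0.17953198870167078 [ 0.40055161 -0.08894467  1.28006271] [ 0.11640609 -0.00279446 -0.99319777]
```

```bash
ls pics
```

```text
side0.npz
side0.png
top0.npz
top0.png
```

View pics/side0.png

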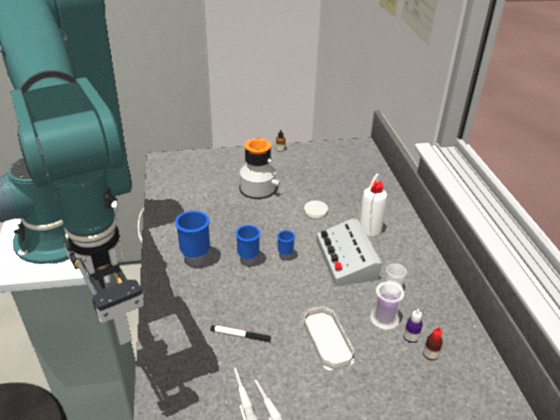

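View pics/top0.png

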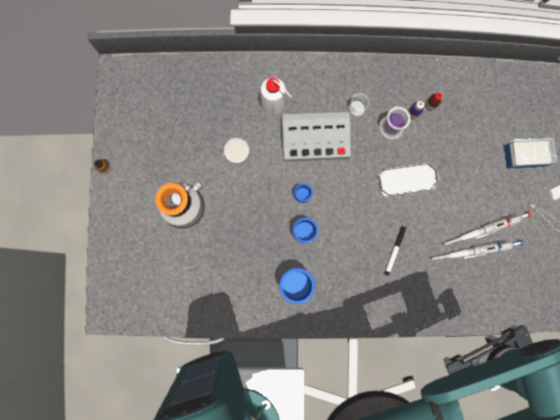

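Three blue cups could be taken for the target. Large is at side (193,235) / top (297,286), middle at side (248,242) / top (305,230), and small at side (286,243) / top (303,193). The orange seal is at side (258,146) / top (172,199). Next I measure the rim sizes to confirm which cup is the middle one.

```bash
cat > m.py <<'E'
from h import *
def fit(xy):
    (a,b,c),*_=np.linalg.lstsq(np.c_[2*xy,np.ones(len(xy))],(xy**2).sum(1),rcond=None); return a,b,np.sqrt(c+a*a+b*b)
def rays(n,uv):
    c=robot.camera_info(n); K=np.array([[c['fx'],0,c['cx']],[0,c['fy'],c['cy']],[0,0,1.]])
    p=cv2.undistortPoints(np.array(uv,float).reshape(-1,1,2),K,np.array([c['k1'],0,0,0.])).reshape(-1,2)
    R=np.array(c['R']);t=np.array(c['t']); return -R.T@t, np.c_[p,np.ones(len(p))]@R
def onplane(n,uv,z):
    o,d=rays(n,uv); return (o+d*((z-o[2])/d[:,2])[:,None])[:,:2]
def masks(im):
    h=cv2.cvtColor(im,cv2.COLOR_RGB2HSV)
    return cv2.inRange(h,(105,120,50),(125,255,255)),cv2.inRange(h,(5,170,120),(18,255,255))
E
python3 - <<'E'
from m import *
for n in('top','side'):
    f=np.load(f'pics/{n}0.npz'); im,d=f['im'],f['d']; W=cloud(n,d)
    for k,m in zip(('blue','orange'),masks(im)):
        N,l,s,c=cv2.connectedComponentsWithStats(m)
        for i in range(1,N):
            if s[i,4]<60: continue
            P=W[l==i]; P=P[~np.isnan(P[:,0])]
            zt=np.percentile(P[:,2],97); T=P[P[:,2]>zt-0.006]
            print(n,k,c[i].round(),s[i],'ztop %.4f'%zt,'fit',np.round(fit(T[:,:2]),4),'ext',np.ptp(T[:,:2],axis=0).round(3))
f=np.load('pics/top0.npz'); s=np.load('pics/side0.npz')
a=cv2.resize(f['im'][160:260,250:360],None,fx=4,fy=4); b=cv2.resize(s['im'][130:290,170:310],None,fx=2.5,fy=2.5)
b=cv2.resize(b,(350,400)); cv2.imwrite('pics/crop.png',np.hstack([a,b])[:,:,::-1])
E
```

```text
top blue [508. 156.] [505 145   6  22  78] ztop 0.0324 fit [ 0.693  -0.731   0.0346] ext [0.057 0.007]
top blue [303. 192.] [294 184  19  18 268] ztop 0.0694 fit [ 0.5838 -0.1546  0.0202] ext [0.042 0.042]
top blue [305. 230.] [293 217  25  26 509] ztop 0.0938 fit [ 0.4904 -0.1581  0.0271] ext [0.057 0.057]
top blue [297. 285.] [ 279  268   36   36 1005] ztop 0.1266 fit [ 0.3626 -0.1369  0.0373] ext [0.079 0.079]
top orange [171. 198.] [156 183  32  32 571] ztop 0.1521 fit [0.5556 0.1473 0.0306] ext [0.069 0.072]
side blue [193. 233.] [ 175  211   35   46 1319] ztop 0.1251 fit [ 0.3627 -0.1408  0.0371] ext [0.078 0.083]
side blue [248. 241.] [236 225  24  34 688] ztop 0.0922 fit [ 0.492  -0.1614  0.027 ] ext [0.057 0.063]
side blue [285. 242.] [277 230  18  25 353] ztop 0.0682 fit [ 0.5855 -0.1583  0.0202] ext [0.042 0.047]
side orange [257. 146.] [245 138  25  16 280] ztop 0.1497 fit [0.5571 0.1443 0.0304] ext [0.068 0.079]
```

View pics/crop.png

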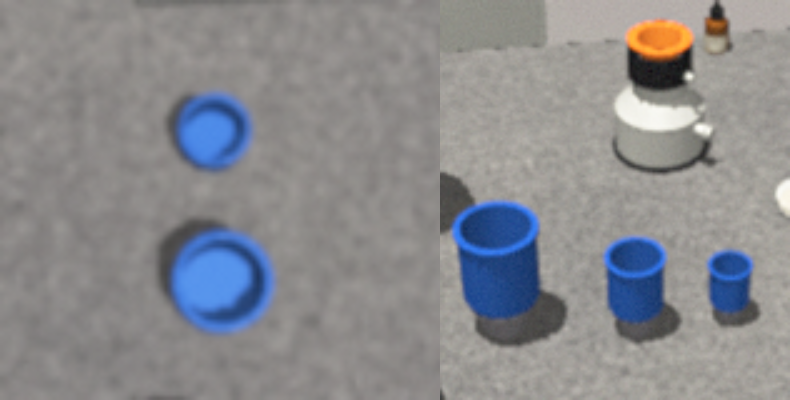

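The crop confirms the middle cup: rim about 59 mm, top at about 92 mm. It sits at side crop (636,280) and top crop (220,280). Next I refine the centres from the outlines.

```bash
python3 - <<'E'
from m import *
for n in('top','side'):
    im=np.load(f'pics/{n}0.npz')['im']; b,o=masks(im)
    for k,m,box,zs in(('cup',b,(286,212,324,250) if n=='top' else(234,222,264,264),(0.092,)),('seal',o,(150,175,195,220) if n=='top' else (240,132,275,165),(0.146,0.150,0.154))):
        M=np.zeros_like(m); x0,y0,x1,y1=box; M[y0:y1,x0:x1]=m[y0:y1,x0:x1]
        c=max(cv2.findContours(M,cv2.RETR_EXTERNAL,cv2.CHAIN_APPROX_NONE)[0],key=cv2.contourArea).reshape(-1,2)
        for z in zs:
            xy=onplane(n,c,z); 
            if n=='side' : 
                (e,ax,_)=cv2.fitEllipse(xy.astype(np.float32)); far=xy[:,1]>np.median(xy[:,1]); print(n,k,z,'farfit',np.round(fit(xy[far]),4),'xrange',xy[:,0].min(),xy[:,0].max(), 'ymax',xy[:,1].max())
            else: print(n,k,z,np.round(fit(xy),4), (xy.max(0)+xy.min(0))/2)
# top surface z values of seal
for n in('top','side'):
    f=np.load(f'pics/{n}0.npz'); W=cloud(n,f['d']); o=masks(f['im'])[1]; P=W[o>0]; P=P[~np.isnan(P[:,0])]
    print(n,np.percentile(P[:,2],[10,30,50,70,90,97]).round(4))
E
```

```text
top cup 0.092 [ 0.4913 -0.158   0.0289] [ 0.49183632 -0.15830024]
top seal 0.146 [0.5563 0.1469 0.0352] [0.55689856 0.14744699]
top seal 0.15 [0.5557 0.1461 0.035 ] [0.5563471 0.1466132]
top seal 0.154 [0.5552 0.1453 0.0349] [0.55579564 0.14577942]
side cup 0.092 farfit [ 0.4908 -0.1643  0.0301] xrange 0.4605503991555741 0.5198724921966653 ymax -0.13260550187241393
side seal 0.146 farfit [0.5577 0.1509 0.0302] xrange 0.5214078805333618 0.5905002070522529 ymax 0.18512426059225184
side seal 0.15 farfit [0.5568 0.1442 0.0301] xrange 0.520705774461586 0.5894425031128997 ymax 0.17824761096769803
side seal 0.154 farfit [0.5559 0.1375 0.0299] xrange 0.5200036683898099 0.5883847991735465 ymax 0.17137096134314445
top [0.132  0.1437 0.1463 0.1482 0.1501 0.152 ]
side [0.1255 0.1354 0.1435 0.1463 0.1484 0.1497]
```

step_arm(commands=[{"xyz": [0.024, 0.031, 0], "twist": [0, 0, 0]}, {"xyz": [0.048, 0.062, 0], "twist": [0, 0, 0]}, {"xyz": [0.073, 0.093, 0], "twist": [0, 0, 0]}, {"xyz": [0.097, 0.124, 0], "twist": [0, 0, 0]}, {"xyz": [0.121, 0.155, 0], "twist": [0, 0, 0]}, {"xyz": [0.146, 0.186, 0], "twist": [0, 0, 0]}, {"xyz": [0.17, 0.217, 0], "twist": [0, 0, 0]}, {"xyz": [0.194, 0.248, 0], "twist": [0, 0, 0]}, {"xyz": [0.218, 0.28, 0], "twist": [0, 0, 0]}, {"xyz": [0.243, 0.311, 0], "twist": [0, 0, 0]}, {"xyz": [0.267, 0.342, 0], "twist": [0, 0, 0]}, {"xyz": [0.267, 0.342, 0], "twist": [0, 0, 0]}], fingers=0)

```text
time: 1.1
tool_pos: [0.4934, -0.1546, 0.1761]
ee_rot: [-1.569, 0.003, -1.144]
wrist_force: [-1.3, -0.1, 0.0]
width: 0.094
```

step_arm(commands=[{"xyz": [0, 0, 0], "twist": [0, 0, 0]}, {"xyz": [0, 0, 0], "twist": [0, 0, 0]}, {"xyz": [0, 0, 0], "twist": [0, 0, 0]}])

```text
time: 1.35
tool_pos: [0.4899, -0.1616, 0.1767]
ee_rot: [-1.572, 0.0, -1.154]
wrist_force: [0.1, -0.4, -0.9]
width: 0.0942
```

```bash
python3 - <<'E'
from m import *
im,_=snap('side','side1'); print(robot.get_obs()['tool_pos'])
cv2.imwrite('pics/c1.png',cv2.resize(im[100:300,150:350],None,fx=3,fy=3)[:,:,::-1])
E
```

```text
[ 0.48984517 -0.16175857  0.17685796]
```

View pics/c1.png

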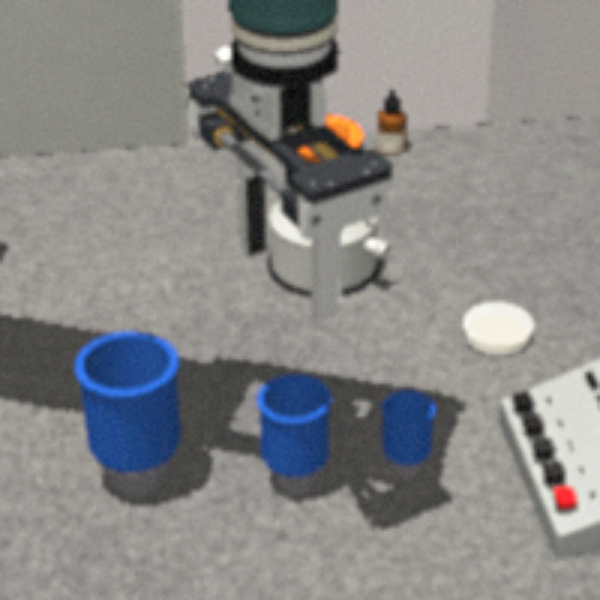

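The gripper hangs over the middle cup, with the fingers at crop (255,215) and (325,270) straddling the cup at (295,425). I'm descending now.

step_arm(commands=[{"xyz": [0.001, 0.001, -0.02], "twist": [0, 0, 0]}, {"xyz": [0.001, 0.001, -0.04], "twist": [0, 0, 0]}, {"xyz": [0.001, 0.001, -0.06], "twist": [0, 0, 0]}, {"xyz": [0.001, 0.001, -0.08], "twist": [0, 0, 0]}, {"xyz": [0.001, 0.001, -0.095], "twist": [0, 0, 0]}, {"xyz": [0.001, 0.001, -0.107], "twist": [0, 0, 0]}, {"xyz": [0.001, 0.001, -0.115], "twist": [0, 0, 0]}, {"xyz": [0.001, 0.001, -0.12], "twist": [0, 0, 0]}, {"xyz": [0.001, 0.001, -0.124], "twist": [0, 0, 0]}, {"xyz": [0.001, 0.001, -0.124], "twist": [0, 0, 0]}])

```text
time: 2.23
tool_pos: [0.4915, -0.1597, 0.0528]
ee_rot: [-1.571, 0.0, -1.152]
wrist_force: [-0.4, -0.3, 0.8]
width: 0.0941
```

step_arm(commands=[{"xyz": [0, 0, 0], "twist": [0, 0, 0]}, {"xyz": [0, 0, 0], "twist": [0, 0, 0]}, {"xyz": [0, 0, 0], "twist": [0, 0, 0]}, {"xyz": [0, 0, 0], "twist": [0, 0, 0]}, {"xyz": [0, 0, 0], "twist": [0, 0, 0]}, {"xyz": [0, 0, 0], "twist": [0, 0, 0]}, {"xyz": [0, 0, 0], "twist": [0, 0, 0]}, {"xyz": [0, 0, 0], "twist": [0, 0, 0]}], fingers=255)

```text
time: 2.9
tool_pos: [0.4919, -0.1595, 0.0533]
ee_rot: [-1.57, -0.0, -1.152]
wrist_force: [-0.5, 0.6, 1.2]
width: 0.058
```

step_arm(commands=[{"xyz": [0, 0, 0], "twist": [0, 0, 0]}, {"xyz": [0, 0, 0], "twist": [0, 0, 0]}, {"xyz": [0, 0, 0], "twist": [0, 0, 0]}, {"xyz": [0, 0, 0], "twist": [0, 0, 0]}, {"xyz": [0, 0, 0], "twist": [0, 0, 0]}])

```text
time: 3.32
tool_pos: [0.4918, -0.1595, 0.0532]
ee_rot: [-1.57, -0.0, -1.152]
wrist_force: [-0.4, 0.9, 2.7]
width: 0.0579
```

step_arm(commands=[{"xyz": [0, 0, 0.01], "twist": [0, 0, 0]}, {"xyz": [0, 0, 0.025], "twist": [0, 0, 0]}, {"xyz": [0, 0, 0.045], "twist": [0, 0, 0]}, {"xyz": [0, 0, 0.065], "twist": [0, 0, 0]}, {"xyz": [0, 0, 0.085], "twist": [0, 0, 0]}, {"xyz": [0, 0, 0.105], "twist": [0, 0, 0]}, {"xyz": [0, 0, 0.125], "twist": [0, 0, 0]}, {"xyz": [0, 0, 0.14], "twist": [0, 0, 0]}, {"xyz": [0, 0, 0.155], "twist": [0, 0, 0]}, {"xyz": [0, 0, 0.165], "twist": [0, 0, 0]}, {"xyz": [0, 0, 0.17], "twist": [0, 0, 0]}, {"xyz": [0, 0, 0.17], "twist": [0, 0, 0]}])

```text
time: 4.32
tool_pos: [0.492, -0.1597, 0.2241]
ee_rot: [-1.57, -0.001, -1.152]
wrist_force: [-0.1, 0.1, -1.5]
width: 0.0577
```

step_arm(commands=[{"xyz": [0.003, 0.015, 0.01], "twist": [0, 0, 0]}, {"xyz": [0.008, 0.04, 0.01], "twist": [0, 0, 0]}, {"xyz": [0.014, 0.07, 0.01], "twist": [0, 0, 0]}, {"xyz": [0.021, 0.1, 0.01], "twist": [0, 0, 0]}, {"xyz": [0.027, 0.13, 0.01], "twist": [0, 0, 0]}, {"xyz": [0.033, 0.16, 0.01], "twist": [0, 0, 0]}, {"xyz": [0.04, 0.19, 0.01], "twist": [0, 0, 0]}, {"xyz": [0.046, 0.22, 0.01], "twist": [0, 0, 0]}, {"xyz": [0.052, 0.25, 0.01], "twist": [0, 0, 0]}, {"xyz": [0.057, 0.275, 0.01], "twist": [0, 0, 0]}, {"xyz": [0.061, 0.295, 0.01], "twist": [0, 0, 0]}, {"xyz": [0.064, 0.306, 0.01], "twist": [0, 0, 0]}])

```text
time: 5.32
tool_pos: [0.555, 0.1489, 0.2311]
ee_rot: [-1.574, 0.002, -1.149]
wrist_force: [0.2, -0.3, -2.1]
width: 0.0578
```

step_arm(commands=[{"xyz": [0, 0, 0], "twist": [0, 0, 0]}, {"xyz": [0, 0, 0], "twist": [0, 0, 0]}, {"xyz": [0, 0, 0], "twist": [0, 0, 0]}, {"xyz": [0, 0, 0], "twist": [0, 0, 0]}])

```text
time: 5.65
tool_pos: [0.5556, 0.1451, 0.233]
ee_rot: [-1.571, -0.001, -1.154]
wrist_force: [0.7, -0.7, -1.5]
width: 0.0576
```

```bash
python3 - <<'E'
from m import *
o=robot.get_obs();print(o['tool_pos'],o['wrist_force'])
im,d=snap('side','side2'); im2,d2=snap('top','top2')
cv2.imwrite('pics/c2.png',np.hstack([cv2.resize(im[40:240,170:330],(400,500)),cv2.resize(im2[130:280,80:230],(390,390)).repeat(1,0) if 0 else cv2.resize(im2[130:280,80:230],(390,500))])[:,:,::-1])
for n,i in(('side',im),('top',im2)):
    for m in masks(i):
        N,l,s,c=cv2.connectedComponentsWithStats(m); print(n,[(c[j].round(1),s[j]) for j in range(1,N) if s[j,4]>50])
E
```

```text
[0.55559991 0.14514846 0.23298606] [ 0.66383063 -0.70277795 -1.51573983]
side [(array([255.7, 116.4]), array([247, 100,  20,  31, 446], dtype=int32)), (array([192.9, 232.9]), array([ 175,  211,   35,   46, 1313], dtype=int32)), (array([285.3, 241.8]), array([277, 230,  18,  25, 352], dtype=int32))]
side [(array([257. , 145.8]), array([245, 139,  25,  15, 287], dtype=int32))]
top [(array([507.6, 155.6]), array([505, 145,   6,  22,  80], dtype=int32)), (array([302.8, 192.3]), array([294, 184,  19,  18, 267], dtype=int32)), (array([168. , 198.5]), array([158, 191,  20,  16, 239], dtype=int32)), (array([296.6, 285.3]), array([ 279,  268,   36,   36, 1010], dtype=int32))]
top [(array([177.1, 204.7]), array([161, 189,  27,  26, 224], dtype=int32))]
```

View pics/c2.png

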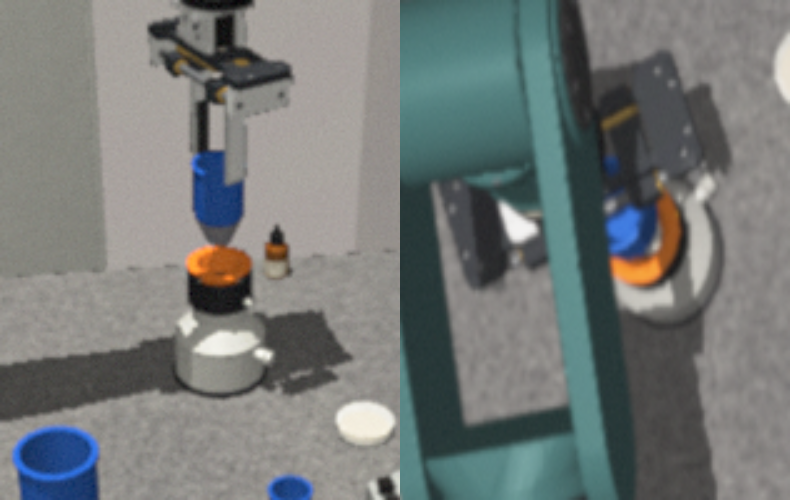

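Crop left shows the cup upright above the seal, with its foot at (218,240) over the mouth at (220,265). Next I check its x against the seal's x.

```bash
python3 - <<'E'
from m import *
f=np.load('pics/side2.npz'); im,d=f['im'],f['d']; W=cloud('side',d); b,o=masks(im)
m=b.copy(); m[:,:240]=0; m[:,275:]=0; m[160:]=0
# cylinder silhouette: left/right edges per row at heights
c=robot.camera_info('side')
def proj(X):
    p,_=cv2.projectPoints(np.array(X,float).reshape(-1,1,3),cv2.Rodrigues(np.array(c['R']))[0],np.array(c['t']),np.array([[c['fx'],0,c['cx']],[0,c['fy'],c['cy']],[0,0,1.]]),np.array([c['k1'],0,0,0.])); return p.reshape(-1,2)
print(proj([[.556,.146,z] for z in(.15,.18,.21,.24,.272)]))
for r in range(112,132,3):
    x=np.flatnonzero(m[r]); print(r,x.min(),x.max(),(x.min()+x.max())/2)
for r in range(140,154,2):
    x=np.flatnonzero(o[r,240:275])+240; print('seal',r,x.min(),x.max(),(x.min()+x.max())/2)
P=W[m>0];P=P[~np.isnan(P[:,0])]; print(P[:,2].min(),P[:,2].max(),'blue bottom should be foot+.033?')
Q=P[(P[:,2]>.215)&(P[:,2]<.235)]; print(np.median(Q,0),np.percentile(Q[:,1],[2,10]),fit(Q[:,:2]))
# grey foot bottom rows
print(im[128:146,256].tolist())
E
```

```text
[[257.1226508  143.88406504]
 [257.09025338 134.42008463]
 [257.0574083  124.72680339]
 [257.0241156  114.79665609]
 [256.98811121 103.9345709 ]]
112 248 258 253.0
115 248 266 257.0
118 248 266 257.0
121 248 266 257.0
124 248 266 257.0
127 249 265 257.0
130 255 260 257.5
seal 140 250 264 257.0
seal 142 247 267 257.0
seal 144 245 269 257.0
seal 146 245 269 257.0
seal 148 246 268 257.0
seal 150 248 266 257.0
seal 152 251 264 257.5
0.20601302656125683 0.2736743534101623 blue bottom should be foot+.033?
[0.55186499 0.12081136 0.2249908 ] [0.11300655 0.11629312] (np.float64(0.5553509132604798), np.float64(0.13827856925874543), np.float64(0.022484442156301486))
[[26, 59, 116], [22, 59, 110], [49, 60, 100], [78, 79, 84], [88, 86, 84], [81, 80, 82], [79, 76, 79], [78, 76, 79], [78, 77, 79], [100, 79, 71], [179, 100, 67], [230, 117, 43], [190, 98, 35], [165, 88, 31], [166, 89, 30], [170, 87, 35], [168, 86, 29], [167, 87, 29]]
```

x is aligned to within a pixel (column 257 for both). I'm lowering to just above contact.

step_arm(commands=[{"xyz": [0, 0.001, -0.008], "twist": [0, 0, 0]}, {"xyz": [0, 0.001, -0.016], "twist": [0, 0, 0]}, {"xyz": [0, 0.001, -0.024], "twist": [0, 0, 0]}, {"xyz": [0, 0.001, -0.03], "twist": [0, 0, 0]}, {"xyz": [0, 0.001, -0.036], "twist": [0, 0, 0]}, {"xyz": [0, 0.001, -0.041], "twist": [0, 0, 0]}, {"xyz": [0, 0.001, -0.045], "twist": [0, 0, 0]}, {"xyz": [0, 0.001, -0.048], "twist": [0, 0, 0]}, {"xyz": [0, 0.001, -0.048], "twist": [0, 0, 0]}, {"xyz": [0, 0.001, -0.048], "twist": [0, 0, 0]}])

```text
time: 6.58
tool_pos: [0.5557, 0.1475, 0.185]
ee_rot: [-1.571, -0.0, -1.152]
wrist_force: [-0.4, -0.0, -1.1]
width: 0.0575
```

step_arm(commands=[{"xyz": [0, 0, 0], "twist": [0, 0, 0]}, {"xyz": [0, 0, 0], "twist": [0, 0, 0]}])

```text
time: 6.75
tool_pos: [0.5559, 0.1476, 0.1856]
ee_rot: [-1.57, -0.0, -1.152]
wrist_force: [0.6, 0.2, -1.3]
width: 0.0576
```

step_arm(commands=[{"xyz": [0, -0.001, -0.002], "twist": [0, 0, 0]}, {"xyz": [0, -0.001, -0.004], "twist": [0, 0, 0]}, {"xyz": [0, -0.001, -0.005], "twist": [0, 0, 0]}, {"xyz": [0, -0.001, -0.006], "twist": [0, 0, 0]}, {"xyz": [0, -0.001, -0.006], "twist": [0, 0, 0]}])

```text
time: 7.17
tool_pos: [0.5556, 0.1466, 0.1788]
ee_rot: [-1.571, 0.0, -1.152]
wrist_force: [-0.4, -0.0, -1.2]
width: 0.0577
```

step_arm(commands=[{"xyz": [0, 0, -0.001], "twist": [0, 0, 0]}, {"xyz": [0, 0, -0.002], "twist": [0, 0, 0]}, {"xyz": [0, 0, -0.002], "twist": [0, 0, 0]}])

```text
time: 7.42
tool_pos: [0.5558, 0.1468, 0.1771]
ee_rot: [-1.57, 0.0, -1.152]
wrist_force: [0.9, 1.4, 0.2]
width: 0.0578
```

step_arm(commands=[{"xyz": [0, 0, -0.001], "twist": [0, 0, 0]}, {"xyz": [0, 0, -0.001], "twist": [0, 0, 0]}, {"xyz": [0, 0, -0.001], "twist": [0, 0, 0]}])

```text
time: 7.67
tool_pos: [0.5558, 0.1469, 0.1763]
ee_rot: [-1.57, 0.0, -1.152]
wrist_force: [0.1, 2.2, 0.2]
width: 0.0577
```

There is light contact (fz up 1.5 N, fy +2 N, so the seal's axis lies slightly towards +y). I'm opening so the cup can centre itself.

step_arm(commands=[{"xyz": [0, 0, 0], "twist": [0, 0, 0]}, {"xyz": [0, 0, 0], "twist": [0, 0, 0]}, {"xyz": [0, 0, 0], "twist": [0, 0, 0]}, {"xyz": [0, 0, 0], "twist": [0, 0, 0]}, {"xyz": [0, 0, 0], "twist": [0, 0, 0]}, {"xyz": [0, 0, 0], "twist": [0, 0, 0]}, {"xyz": [0, 0, 0], "twist": [0, 0, 0]}, {"xyz": [0, 0, 0], "twist": [0, 0, 0]}], fingers=100)

```text
time: 8.33
tool_pos: [0.5557, 0.1468, 0.1763]
ee_rot: [-1.57, 0.0, -1.152]
wrist_force: [-0.5, 3.6, 1.7]
width: 0.0579
```

```bash
python3 - <<'E'
from m import *
o=robot.get_obs();print(o['tool_pos'],o['wrist_force'],o['width'])
im,d=snap('side','side3'); im2,d2=snap('top','top3')
cv2.imwrite('pics/c3.png',np.hstack([cv2.resize(im[70:210,190:320],(464,500)),cv2.resize(im2[150:260,120:210],(330,500))])[:,:,::-1])
E
```

```text
[0.55573906 0.14676888 0.17627886] [-0.45160224  3.61383519  1.73199851] 0.057927889803970276
```

View pics/c3.png

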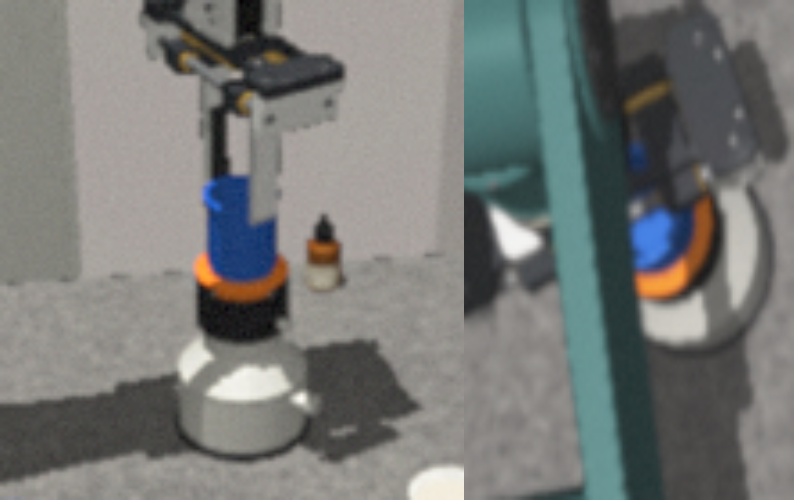

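Count 100 is almost exactly the current opening, so the cup isn't freed. I'm opening further.

step_arm(commands=[{"xyz": [0, 0, 0], "twist": [0, 0, 0]}, {"xyz": [0, 0, 0], "twist": [0, 0, 0]}, {"xyz": [0, 0, 0], "twist": [0, 0, 0]}, {"xyz": [0, 0, 0], "twist": [0, 0, 0]}, {"xyz": [0, 0, 0], "twist": [0, 0, 0]}, {"xyz": [0, 0, 0], "twist": [0, 0, 0]}, {"xyz": [0, 0, 0], "twist": [0, 0, 0]}], fingers=45)

```text
time: 9.02
tool_pos: [0.5556, 0.1463, 0.1759]
ee_rot: [-1.571, -0.0, -1.152]
wrist_force: [-0.2, 0.0, -0.6]
width: 0.0774
```

```bash
python3 - <<'E'
from m import *
o=robot.get_obs();print(o['tool_pos'],o['wrist_force'],o['width'])
im,d=snap('side','side4'); im2,d2=snap('top','top4')
cv2.imwrite('pics/c4.png',np.hstack([cv2.resize(im[70:210,190:320],(464,500)),cv2.resize(im2[150:260,120:210],(330,500))])[:,:,::-1])
def stats(n,i,a):
  W=cloud(n,a)
  for k,m in zip('bo',masks(i)):
    N,l,s,c=cv2.connectedComponentsWithStats(m)
    for j in range(1,N):
      if s[j,4]>50 and (240<c[j][0]<275 and c[j][1]<170 if n=='side' else c[j][0]<200):
        P=W[l==j]; print(n,k,c[j].round(1),s[j],np.nanpercentile(P[:,2],[3,50,97]).round(4))
stats('side',im,d); stats('top',im2,d2)
f=np.load('pics/side3.npz');stats('side',f['im'],f['d'])
E
```

```text
[0.55562502 0.14631481 0.17588843] [-0.20870248  0.02389928 -0.56247887] 0.07743476055364408
side b [256.  134.3] [247 120  20  29 413] [0.1556 0.189  0.2123]
side o [256.2 148.9] [245 142  25  12 112] [0.1315 0.1463 0.1499]
top b [172.9 201.2] [165 194  17  15 184] [0.149  0.1795 0.4131]
top o [178.7 207.3] [168 195  19  20 111] [0.1441 0.1476 0.152 ]
side b [255.9 134.4] [247 119  20  29 405] [0.1554 0.1894 0.2138]
side o [256.2 148.9] [245 142  25  12 114] [0.1304 0.1465 0.1499]
```

View pics/c4.png

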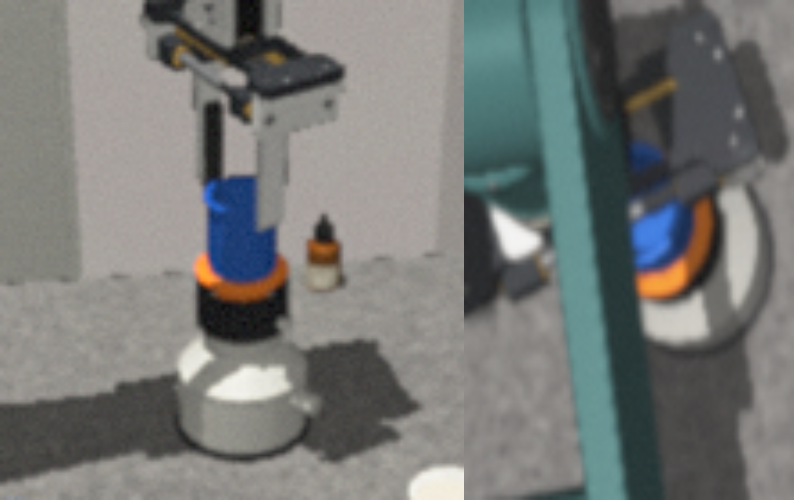

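The cup is seated: rim top at about 0.212, foot at about 0.120, as expected. I'm shifting y slightly and regripping loosely centred.

step_arm(commands=[{"xyz": [0, 0.001, 0], "twist": [0, 0, 0]}, {"xyz": [0, 0.001, 0], "twist": [0, 0, 0]}, {"xyz": [0, 0.001, 0], "twist": [0, 0, 0]}, {"xyz": [0, 0.001, 0], "twist": [0, 0, 0]}])

```text
time: 9.45
tool_pos: [0.5557, 0.1476, 0.176]
ee_rot: [-1.571, -0.0, -1.152]
wrist_force: [0.0, -0.3, 0.6]
width: 0.0773
```

step_arm(commands=[{"xyz": [0, 0, 0], "twist": [0, 0, 0]}, {"xyz": [0, 0, 0], "twist": [0, 0, 0]}, {"xyz": [0, 0, 0], "twist": [0, 0, 0]}, {"xyz": [0, 0, 0], "twist": [0, 0, 0]}, {"xyz": [0, 0, 0], "twist": [0, 0, 0]}, {"xyz": [0, 0, 0], "twist": [0, 0, 0]}, {"xyz": [0, 0, 0], "twist": [0, 0, 0]}, {"xyz": [0, 0, 0], "twist": [0, 0, 0]}], fingers=255)

```text
time: 10.12
tool_pos: [0.5557, 0.1474, 0.176]
ee_rot: [-1.571, -0.0, -1.152]
wrist_force: [-0.6, 0.1, 0.2]
width: 0.0578
```

Lateral force is about zero after the regrip. Now I press gently, in small steps.

step_arm(commands=[{"xyz": [0, 0, -0.0005], "twist": [0, 0, 0]}, {"xyz": [0, 0, -0.001], "twist": [0, 0, 0]}, {"xyz": [0, 0, -0.001], "twist": [0, 0, 0]}, {"xyz": [0, 0, -0.001], "twist": [0, 0, 0]}])

```text
time: 10.45
tool_pos: [0.556, 0.1475, 0.1759]
ee_rot: [-1.569, -0.001, -1.152]
wrist_force: [0.3, -0.9, 3.2]
width: 0.0576
```

step_arm(commands=[{"xyz": [0, 0, -0.0005], "twist": [0, 0, 0]}, {"xyz": [0, 0, -0.001], "twist": [0, 0, 0]}, {"xyz": [0, 0, -0.001], "twist": [0, 0, 0]}, {"xyz": [0, 0, -0.001], "twist": [0, 0, 0]}])

```text
time: 10.78
tool_pos: [0.5558, 0.1474, 0.1741]
ee_rot: [-1.57, -0.0, -1.152]
wrist_force: [0.4, -0.9, 4.2]
width: 0.0577
```

step_arm(commands=[{"xyz": [0, 0, -0.0005], "twist": [0, 0, 0]}, {"xyz": [0, 0, -0.001], "twist": [0, 0, 0]}, {"xyz": [0, 0, -0.001], "twist": [0, 0, 0]}, {"xyz": [0, 0, -0.001], "twist": [0, 0, 0]}])

```text
time: 11.12
tool_pos: [0.5558, 0.1474, 0.1729]
ee_rot: [-1.571, -0.0, -1.152]
wrist_force: [0.6, -1.5, 4.6]
width: 0.0572
```

step_arm(commands=[{"xyz": [0, 0, -0.0005], "twist": [0, 0, 0]}, {"xyz": [0, 0, -0.001], "twist": [0, 0, 0]}, {"xyz": [0, 0, -0.001], "twist": [0, 0, 0]}, {"xyz": [0, 0, -0.001], "twist": [0, 0, 0]}])

```text
time: 11.45
tool_pos: [0.5557, 0.1474, 0.1719]
ee_rot: [-1.571, -0.0, -1.152]
wrist_force: [1.3, -0.6, 3.8]
width: 0.0573
```

step_arm(commands=[{"xyz": [0, 0, -0.0005], "twist": [0, 0, 0]}, {"xyz": [0, 0, -0.001], "twist": [0, 0, 0]}, {"xyz": [0, 0, -0.001], "twist": [0, 0, 0]}, {"xyz": [0, 0, -0.001], "twist": [0, 0, 0]}])

```text
time: 11.78
tool_pos: [0.5557, 0.1474, 0.1709]
ee_rot: [-1.571, -0.0, -1.152]
wrist_force: [0.6, -1.3, 2.6]
width: 0.0578
```

step_arm(commands=[{"xyz": [0, 0, -0.0005], "twist": [0, 0, 0]}, {"xyz": [0, 0, -0.001], "twist": [0, 0, 0]}, {"xyz": [0, 0, -0.001], "twist": [0, 0, 0]}, {"xyz": [0, 0, -0.001], "twist": [0, 0, 0]}])

```text
time: 12.12
tool_pos: [0.5557, 0.1474, 0.1699]
ee_rot: [-1.571, -0.0, -1.152]
wrist_force: [0.4, -1.9, 2.9]
width: 0.0574
```

step_arm(commands=[{"xyz": [0, 0, -0.0005], "twist": [0, 0, 0]}, {"xyz": [0, 0, -0.001], "twist": [0, 0, 0]}, {"xyz": [0, 0, -0.001], "twist": [0, 0, 0]}, {"xyz": [0, 0, -0.001], "twist": [0, 0, 0]}])

```text
time: 12.45
tool_pos: [0.5557, 0.1475, 0.1689]
ee_rot: [-1.571, -0.0, -1.152]
wrist_force: [1.9, -1.4, 3.8]
width: 0.0577
```

step_arm(commands=[{"xyz": [0, 0, -0.0005], "twist": [0, 0, 0]}, {"xyz": [0, 0, -0.0005], "twist": [0, 0, 0]}, {"xyz": [0, 0, -0.0005], "twist": [0, 0, 0]}])

```text
time: 12.7
tool_pos: [0.5557, 0.1475, 0.1687]
ee_rot: [-1.571, -0.0, -1.152]
wrist_force: [0.5, -1.2, 4.8]
width: 0.058
```

```bash
python3 - <<'E'
from m import *
o=robot.get_obs();print(o['tool_pos'],o['wrist_force'],o['width'])
im,d=snap('side','side5'); cv2.imwrite('pics/c5.png',cv2.resize(im[100:180,210:310],None,fx=6,fy=6)[:,:,::-1])
E
```

```text
[0.55573588 0.14745427 0.16869758] [ 0.52767564 -1.16036951  4.76445371] 0.057985668395656206
```

View pics/c5.png

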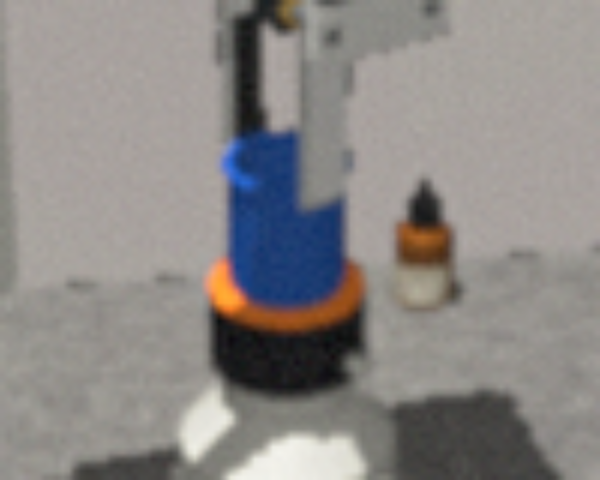

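The cup and seal move down together, and the visible black sleeve at (285,350) is getting shorter. I continue to the hard stop.

step_arm(commands=[{"xyz": [0, 0, -0.0005], "twist": [0, 0, 0]}, {"xyz": [0, 0, -0.001], "twist": [0, 0, 0]}, {"xyz": [0, 0, -0.001], "twist": [0, 0, 0]}, {"xyz": [0, 0, -0.001], "twist": [0, 0, 0]}])

```text
time: 13.08
tool_pos: [0.556, 0.1476, 0.1686]
ee_rot: [-1.569, -0.0, -1.152]
wrist_force: [0.7, -1.8, 6.9]
width: 0.0576
```

step_arm(commands=[{"xyz": [0, 0, -0.0005], "twist": [0, 0, 0]}, {"xyz": [0, 0, -0.0005], "twist": [0, 0, 0]}, {"xyz": [0, 0, -0.0005], "twist": [0, 0, 0]}])

```text
time: 13.33
tool_pos: [0.5561, 0.1476, 0.1686]
ee_rot: [-1.569, -0.001, -1.152]
wrist_force: [-0.1, -1.1, 8.7]
width: 0.0577
```

step_arm(commands=[{"xyz": [0, 0, -0.0005], "twist": [0, 0, 0]}, {"xyz": [0, 0, -0.0005], "twist": [0, 0, 0]}, {"xyz": [0, 0, -0.0005], "twist": [0, 0, 0]}])

```text
time: 13.58
tool_pos: [0.5562, 0.1477, 0.1685]
ee_rot: [-1.568, -0.001, -1.152]
wrist_force: [-1.5, -2.2, 9.4]
width: 0.0574
```

step_arm(commands=[{"xyz": [0, 0, -0.0005], "twist": [0, 0, 0]}, {"xyz": [0, 0, -0.0005], "twist": [0, 0, 0]}, {"xyz": [0, 0, -0.0005], "twist": [0, 0, 0]}, {"xyz": [0, 0, -0.0005], "twist": [0, 0, 0]}])

```text
time: 13.92
tool_pos: [0.5563, 0.1477, 0.1685]
ee_rot: [-1.567, -0.001, -1.152]
wrist_force: [-0.4, -1.2, 11.0]
width: 0.0578
```

```bash
python3 - <<'E'
from m import *
o=robot.get_obs();print(o['tool_pos'],o['wrist_force'])
im,d=snap('side','side6')
a=np.load('pics/side4.npz')['im']; f=lambda i:cv2.resize(i[130:175,235:280],(390,390),interpolation=cv2.INTER_CUBIC)
cv2.imwrite('pics/c6.png',np.hstack([f(a),f(im)])[:,:,::-1])
for i in(a,im): print([i[r,256].tolist() for r in range(148,166)])
E
```

```text
[0.55632653 0.14772558 0.16850688] [-0.40195403 -1.24316482 11.00746811]
[[57, 58, 97], [108, 66, 60], [152, 81, 32], [162, 88, 34], [155, 80, 28], [132, 68, 23], [80, 40, 24], [31, 25, 27], [22, 19, 27], [20, 20, 25], [25, 27, 29], [30, 27, 29], [27, 23, 24], [30, 31, 31], [24, 26, 27], [23, 24, 27], [26, 26, 21], [49, 46, 47]]
[[34, 64, 120], [22, 56, 114], [50, 59, 109], [105, 68, 78], [155, 82, 43], [162, 83, 29], [134, 69, 24], [69, 38, 28], [23, 26, 33], [18, 21, 21], [33, 25, 28], [22, 27, 27], [24, 21, 22], [30, 30, 31], [23, 26, 26], [22, 24, 26], [29, 29, 34], [44, 44, 43]]
```

View pics/c6.png

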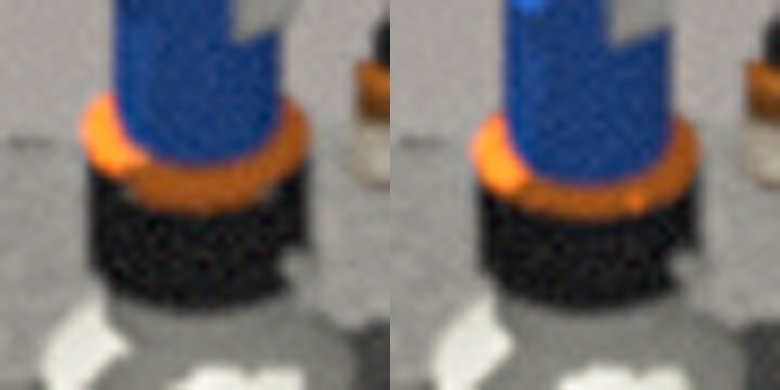

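In the left image (before), the flange stands off the sleeve, with grey notches at (110,185) and (275,190). On the right (now) they are gone and the flange sits on the sleeve. The tool stayed at z = 0.1685 while the force rose to 11 N, which is the hard stop. I'm unloading the press and then letting go.

step_arm(commands=[{"xyz": [0, 0, 0.0005], "twist": [0, 0, 0]}, {"xyz": [0, 0, 0.001], "twist": [0, 0, 0]}, {"xyz": [0, 0, 0.0015], "twist": [0, 0, 0]}, {"xyz": [0, 0, 0.002], "twist": [0, 0, 0]}, {"xyz": [0, 0, 0.002], "twist": [0, 0, 0]}])

```text
time: 14.38
tool_pos: [0.556, 0.1476, 0.1686]
ee_rot: [-1.57, -0.0, -1.152]
wrist_force: [0.8, -1.7, 6.2]
width: 0.0577
```

step_arm(commands=[{"xyz": [0, 0, 0.001], "twist": [0, 0, 0]}, {"xyz": [0, 0, 0.0015], "twist": [0, 0, 0]}, {"xyz": [0, 0, 0.0015], "twist": [0, 0, 0]}, {"xyz": [0, 0, 0.0015], "twist": [0, 0, 0]}])

```text
time: 14.72
tool_pos: [0.5555, 0.1474, 0.1687]
ee_rot: [-1.572, 0.0, -1.152]
wrist_force: [1.2, -0.9, -0.2]
width: 0.0576
```

step_arm(commands=[{"xyz": [0, 0, 0], "twist": [0, 0, 0]}, {"xyz": [0, 0, 0], "twist": [0, 0, 0]}, {"xyz": [0, 0, 0], "twist": [0, 0, 0]}, {"xyz": [0, 0, 0], "twist": [0, 0, 0]}, {"xyz": [0, 0, 0], "twist": [0, 0, 0]}, {"xyz": [0, 0, 0], "twist": [0, 0, 0]}, {"xyz": [0, 0, 0], "twist": [0, 0, 0]}, {"xyz": [0, 0, 0], "twist": [0, 0, 0]}, {"xyz": [0, 0, 0], "twist": [0, 0, 0]}], fingers=0)

```text
time: 15.47
tool_pos: [0.5557, 0.1476, 0.1695]
ee_rot: [-1.571, -0.0, -1.152]
wrist_force: [0.4, -0.0, 0.6]
width: 0.0941
```

step_arm(commands=[{"xyz": [0, 0, 0.005], "twist": [0, 0, 0]}, {"xyz": [0, 0, 0.015], "twist": [0, 0, 0]}, {"xyz": [0, 0, 0.03], "twist": [0, 0, 0]}, {"xyz": [0, 0, 0.045], "twist": [0, 0, 0]}, {"xyz": [0, 0, 0.06], "twist": [0, 0, 0]}, {"xyz": [0, 0, 0.075], "twist": [0, 0, 0]}, {"xyz": [0, 0, 0.09], "twist": [0, 0, 0]}, {"xyz": [0, 0, 0.105], "twist": [0, 0, 0]}, {"xyz": [0, 0, 0.115], "twist": [0, 0, 0]}, {"xyz": [0, 0, 0.12], "twist": [0, 0, 0]}])

```text
time: 16.3
tool_pos: [0.5563, 0.1476, 0.2924]
ee_rot: [-1.567, -0.001, -1.152]
wrist_force: [-0.1, 0.6, -0.6]
width: 0.094
```

step_arm(commands=[{"xyz": [0, -0.02, 0], "twist": [0, 0, 0]}, {"xyz": [0, -0.05, 0], "twist": [0, 0, 0]}, {"xyz": [0, -0.08, 0], "twist": [0, 0, 0]}, {"xyz": [0, -0.11, 0], "twist": [0, 0, 0]}, {"xyz": [-0.02, -0.14, 0], "twist": [0, 0, 0]}, {"xyz": [-0.04, -0.17, 0], "twist": [0, 0, 0]}, {"xyz": [-0.06, -0.2, 0], "twist": [0, 0, 0]}, {"xyz": [-0.08, -0.22, 0], "twist": [0, 0, 0]}, {"xyz": [-0.09, -0.23, 0], "twist": [0, 0, 0]}, {"xyz": [-0.09, -0.23, 0], "twist": [0, 0, 0]}])

```text
time: 17.13
tool_pos: [0.464, -0.0844, 0.2901]
ee_rot: [-1.571, -0.001, -1.156]
wrist_force: [-0.3, 0.1, -0.0]
width: 0.0939
```

```bash
python3 - <<'E'
from m import *
im,d=snap('side','side7'); im2,d2=snap('top','top7')
cv2.imwrite('pics/c7.png',np.hstack([cv2.resize(im[105:195,210:310],(440,400)),cv2.resize(im2[150:250,120:210],(350,400))])[:,:,::-1])
W=cloud('top',d2); 
for k,m in zip('bo',masks(im2)):
    m[:, :140]=0; m[:,215:]=0; P=W[m>0]; P=P[~np.isnan(P[:,0])]; z=np.percentile(P[:,2],[50,90,97]); T=P[P[:,2]>z[2]-.006]; print(k,z.round(4),np.round(fit(T[:,:2]),4))
    c=max(cv2.findContours(m,cv2.RETR_EXTERNAL,cv2.CHAIN_APPROX_NONE)[0],key=cv2.contourArea).reshape(-1,2)
    print(np.round(fit(onplane('top',c,.205 if k=='b' else .142)),4))
W=cloud('side',d)
for k,m in zip('bo',masks(im)):
    m[:, :240]=0; m[:,275:]=0; m[165:]=0; P=W[m>0]; P=P[~np.isnan(P[:,0])]; print('side',k,np.percentile(P[:,2],[3,50,90,97]).round(4))
E
```

```text
b [0.1716 0.2056 0.2072] [0.5559 0.1474 0.0269]
[0.5555 0.1451 0.0297]
o [0.1402 0.143  0.1443] [0.5553 0.1461 0.0309]
[0.5547 0.1446 0.031 ]
side b [0.1507 0.186  0.2033 0.2055]
side o [0.1351 0.1394 0.1422 0.1429]
```

View pics/c7.png

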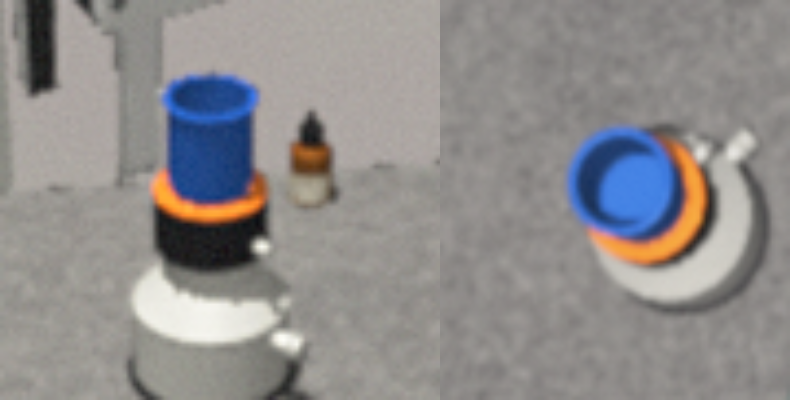

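The cup stands upright at (210,140), its rim concentric with the seal within the measurement, and the flange sits on the sleeve with no gap at (210,215). I'm handing in.

```bash
python3 -c "
from bench import robot
o=robot.get_obs(); print(o['wrist_force'],o['time']); print(robot.close_job())"
```

```text
[-0.29014871 -0.46268739 -0.4179892 ] 17.2333
the job is handed in; nothing more can be done
None
```

I placed the middle blue cup in the seal, pressed it home and let go, then handed the job in at 17.2 s. No verdict is reported.

- **Steps:** I gripped the cup, set its foot in the seal until it touched lightly, and opened the fingers so it could centre itself. I then regripped with almost no sideways force and pressed in 0.5–1 mm steps. The seal slid under about 4–6 N.
- **Hard stop:** The tool stayed at z ≈ 0.1685 while the wrist reading rose to 11 N, about 12 N allowing for the offset. I unloaded to about 0 N before opening and backed away.
- **Last checks:**
  - The cup stands upright, with its rim top at about 0.206 m, which puts its underside at about 0.114 m.
  - The cup and seal centres agree within about 1.5 mm.
  - The flange top came down about 7–8 mm, and the picture shows no gap above the sleeve.
- **Uncertain:**
  - I never read the seal slide itself; that it is home rests on the felt stop, the pictures and the 7–8 mm travel (consistent with starting 2–3 mm down).
  - The two cameras disagree by 1–2 mm in height, and up to about 3 mm in y for the cup and seal positions.
  - My first opening count (100) did not release the cup, so I opened further with 45.

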